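# Index the flaring tool's turret to punch three and finish the pipe flare

### The job

The brake pipe is already clamped in the flaring tool. Click the turret round until punch number three faces the pipe (the yellow-banded punch is number one, and they count clockwise seen from above), then swing the lever fully home to press the flare and bring it fully back again. Never bring the lever over with another punch lined up, let go when you are done, and leave the tools and the tin lying around it where they are.

Things in the scene. Friction and masses are not known exactly. Their poses are not given: they have to be found in the camera images.
- flarer: Bench flaring tool: dark bed 116 x 340 mm bolted down. Origin at bench height under the turret axis (lever back); x away from the operator, y from the dies towards the lever, z up. Dies and pipe at -y, turret carriage at 0, lever pivot at +y. Carriage plate under the punches 86 mm wide, top 54 mm up; on the lever side a 60 mm wide plate, 94 mm high, stands 69 mm from the turret axis.
- turret_axis (a point): Centre of the turret on its upright axis, 85 mm above the bench; axes as the tool's. Dark hexagon hub 56 mm across flats, 66-104 mm above the bench, cap to 112. Six steel punches stand out level like spokes every 60 deg: 16 mm round bars from 28 to 54 mm from the axis, narrower noses to 64 mm. Moves 18.8 mm towards the dies as the lever goes home; does not move when the turret turns.
- punch_one (a point): Nose end of punch one, 64 mm from the turret axis, 85 mm up, with yellow band and yellow patch on the hub. Going clockwise seen from above come two, three .. six (as many dots on the hub). Turns freely both ways without stops; clicks every 60 deg with a punch facing the dies, and snaps to the nearest click when let go (0.5 s; also at the start). Needs about 6 N on a punch.
- die_mouth (a point): Mouth of the split steel dies that clamp the copper-coloured pipe, on their face towards the turret, 85 mm above the bench; seen from the turret axis it lies 79 mm off in the direction of the ram when the lever is back. The die clamp behind it is 80 mm wide and reaches 124 mm above the bench, its screw with a cross bar 142 mm.
- lever (a joint): Swing of the lever in the level plane, rad: 0 fully back (stop), 1.1 fully home (stop), anticlockwise seen from above; the lever is square to the ram line at 0.55. It stays where it is left (stiff: about 5 N at the knob); no spring. It starts somewhere between 0 and 0.2.
- lever_knob (a point): Centre of the black ball knob, 34 mm across, on a 30 mm upright stem (14 mm thick) at the free end of the steel lever, 115 mm above the bench and 180 mm from the lever's pivot; the lever's bar itself is 67 to 77 mm above the bench.
- lever_pivot (a point): Upright axis about which the lever swings, given at the knob's height (115 mm above the bench): the knob moves on a level circle of radius 180 mm about it.
- screwdriver: Black screwdriver with a green end cap lying on the bench, 220 mm long and 35 mm high; origin under it, 85 mm from the green end, x along the blade. To be left alone.
- pliers: Pliers with blue grips lying on the bench, 190 mm long, 14 mm high; origin under the rivet, x along the jaws. To be left alone.
- spanner: Steel spanner, 170 mm long, lying flat on the bench, x along it. To be left alone.
- tin: Closed red and white grease tin, 71 mm across and 64 mm high, standing on the bench; origin at the centre of its underside. To be left alone.

How it is judged:
By the outcome, as a careful person would: the job done as asked, in the order asked, and still so for the second after the job is handed in, with the robot touching nothing.
It also fails if it takes over 72 s, if anything falls off the work surface, if the arm or the gripper's body presses on something with over 40 N, if the wrist force passes 120 N, or if a joint passes its speed limit or range.

### The arm

A 6-joint arm with a two-finger parallel gripper is mounted at the origin on the work surface. World frame = base frame: x ahead of the robot, y to its left, z up, the work surface at z = 0. Lengths are in mm, angles in rad, forces in N, time in s.
With the tool pointing down it reaches from about 325 to 850 mm from the base axis. Payload 15.5 kg.
Tool frame: the origin (TCP) lies at the very end of the fingers, on their centre line; the grasp point (between the pads) lies 19 mm behind it (grasp_offset is the distance from the TCP to the grasp point, in mm); z points along the fingers, y is the direction in which the jaws open and shut (so a half turn about z gives the same grasp; the last joint's range is limited). The gripper opens to 91 mm and grips with 3 to 60 N. Pads are 32 mm wide; open, the fingers measure 118 mm over their backs; the gripper's body (76 mm by 178 mm) begins 60 mm behind the grasp point.
Start: joints at [1.123, 0.494, 1.345, -0, 1.302, -0.096], TCP at [215.95, 586.508, 213.915] pointing down, gripper open.
Joint ranges: [-2.91, 2.91], [-0.82, 2.16], [0.22, 2.67], [-1.22, 4.37], [0.12, 2.79], [-3.08, 3.08]. Speed limits (rad/s): [1.89, 1.89, 2.57, 3.01, 3.01, 3.01].

### API

Orientations are given as a unit quaternion [w, x, y, z].
In Python, from rig import move_ptp, movel, set_joints, set_gripper, sleep, solve_ik, sense, read_camera, calibration, IKError, close_job, grasp_offset gives the robot as it stands. Calls block until the motion is done:
- move_ptp(position, orientation): joint-space move of the TCP to a pose.
- movel(position, rot=None, rate=150, threshold=None): straight line of the TCP; rot=None keeps the orientation; rate is the mean speed in mm/s. With threshold (N) it stops when the force on the tool has changed by that much, and returns True; else False.
- set_joints(angles): joint-space move.
- set_gripper(opening): opening from 0.0 (shut) to 1.0 (fully open); the grip force is fixed at half the most; returns when the fingers have stopped.
- sleep(seconds).
- solve_ik(position, orientation): joint angles nearest the present ones, or None.
- sense(): the state.
- read_camera(name): name is "side" or "top" or "wrist"; returns (picture, depth): 400x640x3 uint8, red, green, blue; 400x640 float32, mm along the optical axis (not along the pixel's ray), 0 where there is no reading.
- calibration(name): a dict with "fx", "fy", "cx", "cy" (pixels), "camera_from_world" (4x4, takes a point from world to camera coordinates); the wrist camera has in their place "tool_from_camera" (4x4, takes a point from camera to tool coordinates, whose origin is the TCP and whose axes are the flange's). Camera axes: x right, y up, looking along -z (the intrinsics and any distortion apply to the point x, -y, -z); pixel columns grow to the right and rows downward; lengths in mm; the calibration is good to about 2 mm. A picture is of the moment at which its call begins: read the wrist's pose just before it. calibration takes no time and is no camera call.
A pose or a line that the arm cannot do raises IKError and nothing moves.
- close_job(): hands the job in, once; it reports no verdict.
The state is a dict: "t": time; "joint_pos": joint angles; "qd": joint speeds; "effort": joint torques, N m; "ee_pos": TCP position; "tcp_rot": TCP orientation; "ft_force": force on the tool from outside, world axes, zero at the start; "torque": the same for the moment, N m; "gripper_width": opening from 0.0 (shut) to 1.0 (fully open).
Only numpy, scipy, OpenCV 4.12 (cv2) and the standard library are available. Lean on these libraries where they do the work, as an engineer would, in place of code of your own. Each camera call takes 0.05 s, during which the arm holds its last target.

## Working session

There is one attempt and no reset: what is moved stays moved. The work goes in short steps, each a Python script; the robot and the scene stay as the last script left them, time stands still between calls to the robot, and variables do not carry over. Pictures are saved under pics/ and viewed, and the job is handed in when it is done.

```bash
mkdir -p pics; ls
python3 - <<'E'
from rig import *
import cv2,numpy as np
for n in("top","side"):
    p,d=read_camera(n); cv2.imwrite(f"pics/{n}0.png",p[:,:,::-1]); np.save(f"pics/{n}0.npy",d)
    c=calibration(n);print(n,{k:(np.round(v,3).tolist() if not isinstance(v,(str,dict)) else v) for k,v in c.items()})
s=sense();print(s)
print(calibration("wrist"))
E
```

```text
pics
top {'fx': 414.632, 'fy': 414.632, 'cx': 317.425, 'cy': 198.155, 'camera_from_world': [[0.019, -1.0, 0.022, 21.684], [0.995, 0.021, 0.094, -581.448], [-0.094, 0.02, 0.995, -854.77], [0.0, 0.0, 0.0, 1.0]]}
side {'fx': 495.94, 'fy': 495.94, 'cx': 318.674, 'cy': 207.978, 'camera_from_world': [[0.987, -0.163, -0.001, -582.739], [0.122, 0.732, 0.67, -169.285], [-0.109, -0.661, 0.742, -1089.02], [0.0, 0.0, 0.0, 1.0]]}
{'t': 0.1, 'joint_pos': array([ 1.12248747e+00,  4.94157383e-01,  1.34608100e+00, -3.55122906e-05,
        1.30248537e+00, -9.55183433e-02]), 'qd': array([ 9.59767583e-05, -1.47863833e-03, -3.02976362e-03,  1.50865631e-03,
        3.49433365e-04, -2.71942287e-04]), 'effort': array([ 3.96797004e-04, -8.80244923e+01, -3.82545018e+01,  7.05159735e-02,
        4.83926735e-02, -2.71575914e-05]), 'ee_pos': array([215.81644588, 586.18596388, 213.37128526]), 'tcp_rot': array([-1.35403535e-04,  1.75477242e-01,  9.84483325e-01, -5.49368636e-04]), 'ft_force': array([ 0.55670025, -0.10214564, -0.49060752]), 'torque': array([ 0.00630288, -0.00306864,  0.026577  ]), 'gripper_width': 1.0014502060341126}
{'fx': 307.65360068357563, 'fy': 307.65360068357563, 'cx': 316.8260280121557, 'cy': 200.15595812302502, 'tool_from_camera': array([[ 1.67052642e-03,  9.58531768e-01,  2.84980804e-01,
         8.13759058e+01],
       [ 9.99998598e-01, -1.63335081e-03, -3.68114051e-04,
        -3.25087064e-01],
       [ 1.12624614e-04,  2.84981019e-01, -9.58533153e-01,
        -1.69768128e+02],
       [ 0.00000000e+00,  0.00000000e+00,  0.00000000e+00,
         1.00000000e+00]])}
```

View pics/top0.png

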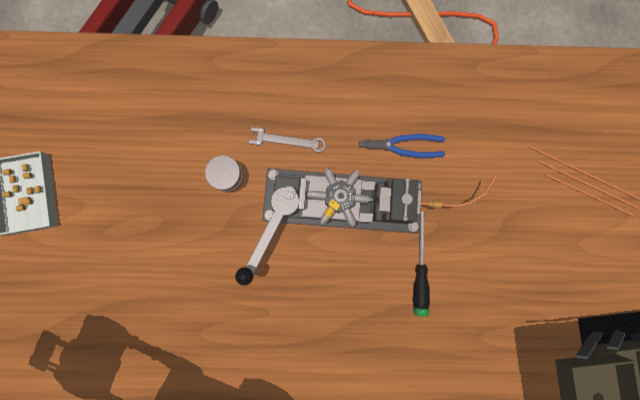

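View pics/side0.png

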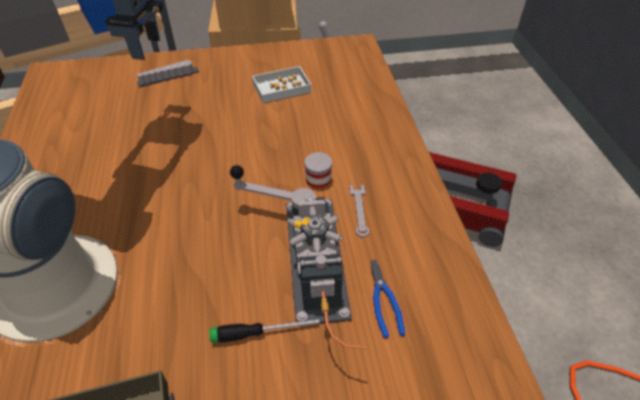

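```bash
cat > h.py <<'E'
import numpy as np,cv2
from rig import *
def pix2world(name,u,v,z=None,d=None):
    c=calibration(name);T=np.linalg.inv(c["camera_from_world"])
    r=np.array([(u-c["cx"])/c["fx"],-(v-c["cy"])/c["fy"],-1.0])
    o=T[:3,3];w=T[:3,:3]@r
    s=d if d is not None else (z-o[2])/w[2]
    return o+s*w
def w2p(name,p):
    c=calibration(name);q=c["camera_from_world"]@np.r_[p,1]
    return np.array([c["cx"]+c["fx"]*q[0]/-q[2],c["cy"]+c["fy"]*q[1]/q[2]])
E
python3 - <<'E'
import cv2
p=cv2.imread("pics/top0.png");cv2.imwrite("pics/topcrop0.png",cv2.resize(p[155:295,225:430],None,fx=3.9,fy=3.9,interpolation=cv2.INTER_CUBIC))
E
```

```text
(no output)
```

View pics/topcrop0.png

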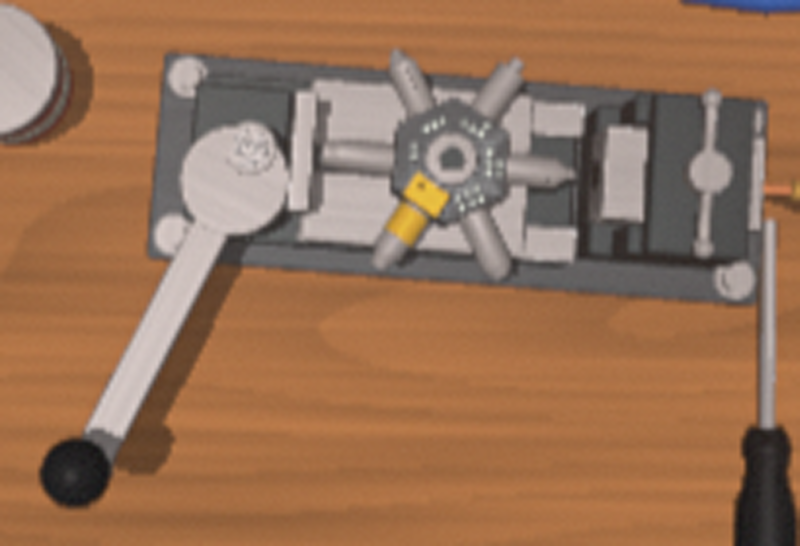

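Run:
```python
from h import *
d=np.load("pics/top0.npy")
f=lambda x,y:(225+x/3.9-.5+.5/3.9,155+y/3.9-.5+.5/3.9)
def pr(n,x,y,z=None):
    u,v=f(x,y); dd=d[int(round(v)),int(round(u))]
    print(n,np.round((u,v),1),"depthpt",np.round(pix2world("top",u,v,d=dd),1),"plane",z,None if z is None else np.round(pix2world("top",u,v,z=z),1))
pr("cap",451,158,112);pr("cap ring",439,143);pr("nose2",322,152,85);pr("nose5",573,172,85)
pr("n1",380,263,80);pr("n3",398,55,88);pr("n4",517,63,88);pr("n6",500,275,82)
pr("pivotdisc",235,180,85);pr("knob",75,472,115)
pr("bedTL",165,55,15);pr("bedTR",765,102,15);pr("bedBL",150,258,15);pr("bedBR",757,302,15)
pr("tin",30,60,64);pr("screwtop",710,170,142)
```

```text
cap [340.3 195.1] depthpt [579.5  -9.  112.6] plane 112 [579.6  -9.  112. ]
cap ring [337.2 191.3] depthpt [587.3  -3.3 108.3] plane None None
nose2 [307.2 193.6] depthpt [585.8  54.9  69. ] plane 85 [584.1  54.8  85. ]
nose5 [371.6 198.7] depthpt [583.4 -84.4  13.3] plane 85 [576.5 -73.6  85. ]
n1 [322.1 222.1] depthpt [527.9  24.4  90.8] plane 80 [528.3  24.1  80. ]
n3 [326.7 168.7] depthpt [634.1  17.1  90. ] plane 88 [634.4  17.   88. ]
n4 [357.2 170.8] depthpt [631.5 -43.9  89.2] plane 88 [631.7 -44.   88. ]
n6 [352.8 225.1] depthpt [523.2 -36.4  88.5] plane 82 [523.4 -37.1  82. ]
pivotdisc [284.9 200.8] depthpt [569.2  98.9  81.2] plane 85 [568.9  98.7  85. ]
knob [243.9 275.7] depthpt [425.4 167.6 131.3] plane 115 [423.9 170.  115. ]
bedTL [266.9 168.7] depthpt [644.7 144.    9.5] plane 15 [643.8 143.4  15. ]
bedTR [420.8 180.8] depthpt [ 625.2 -192.4   11.5] plane 15 [ 624.7 -191.4   15. ]
bedBL [263.1 220.8] depthpt [531.3 148.9   9.2] plane 15 [531.  148.2  15. ]
bedBR [418.7 232.1] depthpt [ 513.6 -190.8   -1.4] plane 15 [ 513.3 -186.4   15. ]
tin [232.3 170. ] depthpt [631.9 209.2  61.3] plane 64 [631.5 208.7  64. ]
screwtop [406.7 198.2] depthpt [ 573.5 -130.8  139.9] plane 142 [ 573.3 -130.3  142. ]
```

```bash
cat >> h.py <<'E'
from scipy.spatial.transform import Rotation as R
YAW=-0.055
AX=np.array([579.6,-9.0]); PIV=np.array([585.0,90.5])
def quat(xang):  # tool down, tool x axis along world angle xang (rad)
    x=np.array([np.cos(xang),np.sin(xang),0]);z=np.array([0,0,-1.]);y=np.cross(z,x)
    q=R.from_matrix(np.c_[x,y,z]).as_quat(); return np.r_[q[3],q[:3]]
def tpose(phi,z,r=56,flip=0):
    return np.r_[AX+r*np.array([np.cos(phi),np.sin(phi)]),z],quat(phi+np.pi+flip)
E
python3 - <<'E'
from h import *
D=np.pi/180
for flip in(0,np.pi):
  for a in(26.85,-40):
    for z in (74,140):
      j=solve_ik(*tpose(a*D,z,flip=flip));print(flip,a,z,None if j is None else np.round(j,2))
for a in (140,153.6,177,212):
  for f in (0,np.pi):
    j=solve_ik(np.r_[PIV+180*np.array([np.cos(a*D),np.sin(a*D)]),96],quat(a*D+f));print(a,f,None if j is None else np.round(j,2))
E
```

```text
0 26.85 74 [-0.07  0.65  1.47 -0.    1.01 -2.11]
0 26.85 140 [-0.07  0.57  1.42 -0.    1.15 -2.11]
0 -40 74 [-0.17  0.65  1.49 -0.    1.   -1.04]
0 -40 140 [-0.17  0.57  1.43 -0.    1.14 -1.04]
3.141592653589793 26.85 74 [-0.07  0.65  1.47 -0.    1.01  1.03]
3.141592653589793 26.85 140 [-0.07  0.57  1.42 -0.    1.15  1.03]
3.141592653589793 -40 74 [-0.17  0.65  1.49 -0.    1.    2.1 ]
3.141592653589793 -40 140 [-0.17  0.57  1.43 -0.    1.14  2.1 ]
140 0 [ 0.31  0.47  1.8  -0.    0.87 -0.56]
140 3.141592653589793 [ 0.31  0.47  1.8  -0.    0.87  2.58]
153.6 0 [ 0.25  0.44  1.89 -0.    0.82 -0.86]
153.6 3.141592653589793 [ 0.25  0.44  1.89 -0.    0.82  2.28]
177 0 [ 0.1   0.4   1.98 -0.    0.77 -1.42]
177 3.141592653589793 [ 0.1   0.4   1.98 -0.    0.77  1.72]
212 0 [-0.15  0.41  1.94 -0.    0.79 -2.28]
212 3.141592653589793 [-0.15  0.41  1.94 -0.    0.79  0.86]
```

Run:
```python
from h import *
D=np.pi/180
set_gripper(0.33)
move_ptp(*tpose(26.85*D,150))
s=sense();print(s["t"],np.round(s["ee_pos"],1),s["gripper_width"])
p,d=read_camera("wrist");cv2.imwrite("pics/w1.png",p[:,:,::-1])
p,d=read_camera("side");cv2.imwrite("pics/s1.png",cv2.resize(p[120:340,200:440,::-1],None,fx=2.7,fy=2.7))
```

```text
3.6333 [629.5  17.  150.1] 0.33012935875035565
```

View pics/w1.png

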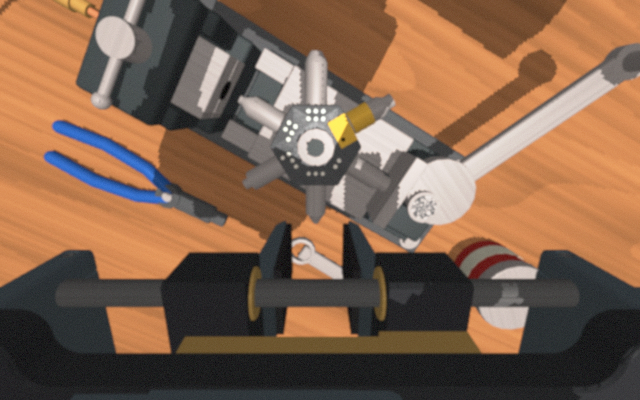

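View pics/s1.png

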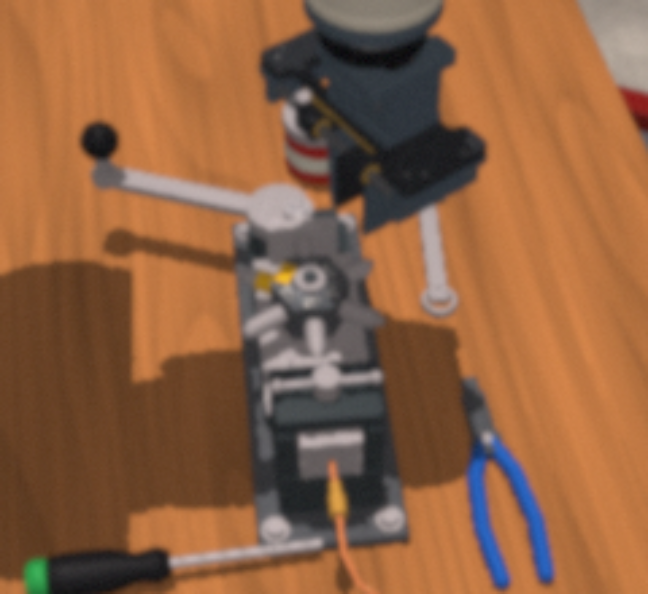

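Run:
```python
from h import *
D=np.pi/180
p,q=tpose(26.85*D,74)
print(movel(p,q,rate=100,threshold=10))
s=sense();print(s["t"],np.round(s["ee_pos"],1),s["ft_force"])
if s["ee_pos"][2]<78:
    for a in (12,-3,-18,-32,-40):
        p,q=tpose(a*D,74); r=movel(p,q,rate=70,threshold=35); s=sense();print(a,r,s["t"],np.round(s["ft_force"],1))
        if r:break
p,d=read_camera("wrist");cv2.imwrite("pics/w2.png",p[:,:,::-1])
```

```text
False
4.6417 [630.   16.3  74.6] [0.05806581 0.03900283 0.76903019]
12 False 5.05 [-0.8  3.3  1.1]
-3 False 5.4583 [0.6 4.4 2.9]
-18 False 5.8667 [-0.6 -3.4  0.8]
-32 False 6.2583 [ 0.6  0.8 -0.4]
-40 False 6.55 [-0.3  0.1  0.5]
```

View pics/w2.png

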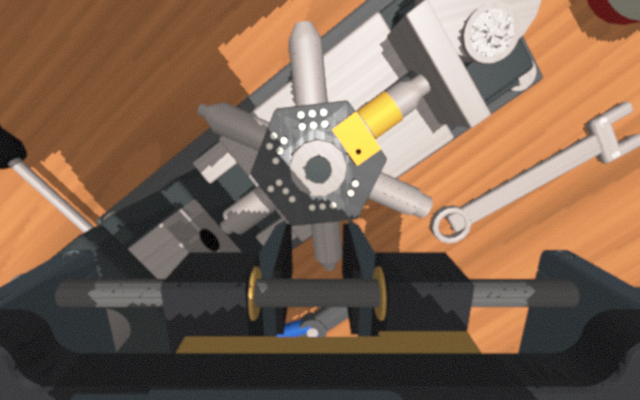

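Run:
```python
from h import *
D=np.pi/180
p,q=tpose(-35*D,74);movel(p,q,rate=60)
p,q=tpose(-35*D,120);movel(p,q,rate=120)
p,q=tpose(26.85*D,120);movel(p,q,rate=100)
p,q=tpose(26.85*D,74)
print(movel(p,q,rate=100,threshold=10))
s=sense();print(s["t"],np.round(s["ee_pos"],1),s["ft_force"])
if s["ee_pos"][2]<78:
    for a in (12,-3,-18,-32,-40,-35):
        p,q=tpose(a*D,74); r=movel(p,q,rate=70,threshold=35); s=sense();print(a,r,s["t"],np.round(s["ft_force"],1))
        if r:break
    p,q=tpose(-35*D,170);movel(p,q,rate=120)
p,d=read_camera("wrist");cv2.imwrite("pics/w3.png",p[:,:,::-1])
print(sense()["t"])
```

```text
False
9.225 [629.7  16.2  74.2] [-0.30501964  0.00950128  0.31800519]
12 False 9.6333 [-1.6  2.9  2.6]
-3 False 10.0417 [0.6 3.6 3. ]
-18 False 10.45 [-0.3 -3.4  1.5]
-32 False 10.8417 [-0.3 -0.7  0.9]
-40 False 11.1333 [-0.5  0.9 -0.9]
-35 False 11.3833 [ 0.1 -0.7  0.1]
12.3833
```

View pics/w3.png

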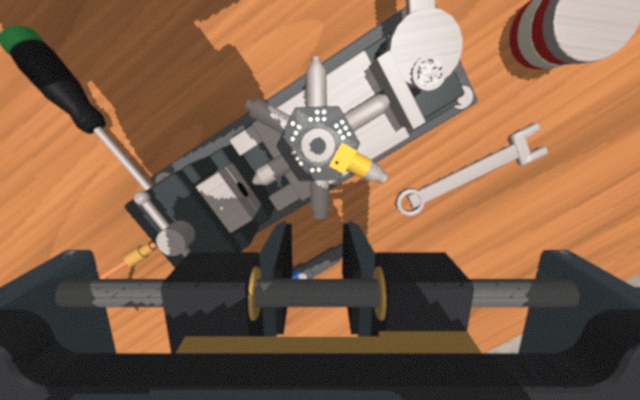

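```bash
cat >> h.py <<'E'
D=np.pi/180
def lpose(a,z=95,r=180):
    return np.r_[PIV+r*np.array([np.cos(a*D),np.sin(a*D)]),z],quat(a*D)
E
python3 - <<'E'
from h import *
move_ptp(*lpose(153.6,175))
set_gripper(0.62)
p,d=read_camera("wrist");cv2.imwrite("pics/w4.png",p[:,:,::-1])
s=sense();print(s["t"],np.round(s["ee_pos"],1),s["gripper_width"])
p,d=read_camera("top");cv2.imwrite("pics/top4.png",p[:,:,::-1])
E
```

```text
14.15 [423.8 170.5 175. ] 0.6193269262731689
```

View pics/w4.png

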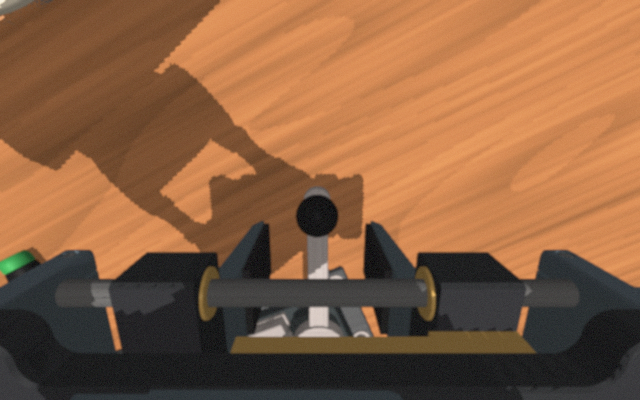

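View pics/top4.png

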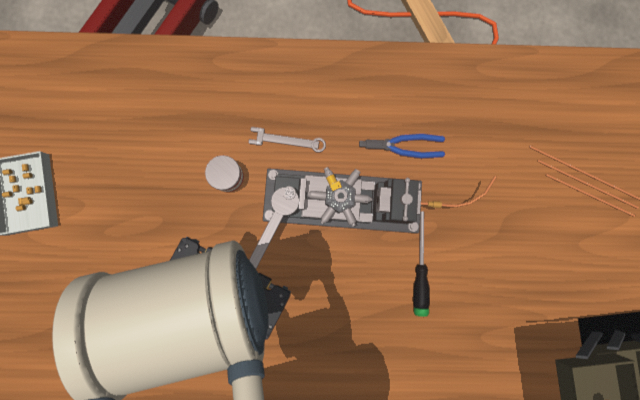

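Run:
```python
from h import *
print(movel(*lpose(153.6,95),rate=100,threshold=10))
set_gripper(0.44)
s=sense();print(s["t"],np.round(s["ee_pos"],1),np.round(s["ft_force"],1),s["gripper_width"])
for a in list(range(162,203,8))+[205,207,208,209,210,211,212,213]:
    p,q=lpose(a); slow=a>203
    r=movel(p,q,rate=20 if slow else 80,threshold=20 if slow else 40); s=sense()
    e=s["ee_pos"][:2]-PIV; print(a,r,round(s["t"],2),np.round(s["ft_force"],1),"ang",round(np.arctan2(e[1],e[0])/D%360,2),round(np.hypot(*e),1))
    if r:break
p,d=read_camera("top");cv2.imwrite("pics/top5.png",p[:,:,::-1])
```

```text
False
15.6167 [423.8 170.6  95.1] [ 0.3 -0.1  0.7] 0.4385015585944449
162 False 16.1 [ 1.2 -0.4  0.2] ang 161.99 180.0
170 False 16.57 [0.2 0.2 0.5] ang 169.94 180.1
178 False 17.03 [-0.9 -0.1 -0.1] ang 177.92 180.1
186 False 17.5 [ 0.3  0.2 -0.3] ang 185.91 180.1
194 False 17.97 [0.1 0.2 0.1] ang 193.89 180.1
202 False 18.43 [ 0.3 -0.1  0.2] ang 201.88 180.0
205 False 19.06 [-0.5  2.  -0.1] ang 205.04 180.0
207 False 19.52 [-1.1 -0.1 -0. ] ang 207.06 180.0
208 False 19.83 [-1.4  1.5 -0.3] ang 208.05 180.0
209 False 20.14 [-0.8  3.7 -0.1] ang 209.01 180.0
210 True 20.35 [0.1 8.7 3.2] ang 209.06 180.2
```

View pics/top5.png

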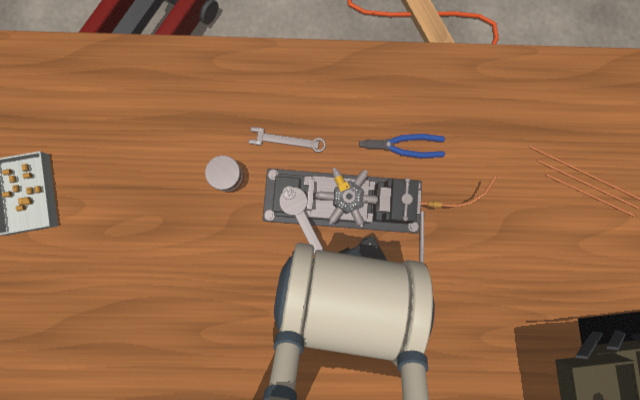

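Run:
```python
from h import *
def rep(a,r):
    s=sense();e=s["ee_pos"][:2]-PIV; print(a,r,round(s["t"],2),np.round(s["ft_force"],1),"ang",round(np.arctan2(e[1],e[0])/D%360,2),round(np.hypot(*e),1))
p,q=lpose(213);r=movel(p,q,rate=15,threshold=30);rep(213,r);sleep(.3);rep('',0)
p,d=read_camera("wrist");cv2.imwrite("pics/w6.png",p[:,:,::-1])
for a in list(range(202,149,-8))+[150,148,147,146,145,144,143,142,141,140]:
    p,q=lpose(a); slow=a<149
    r=movel(p,q,rate=20 if slow else 80,threshold=25 if slow else 40); rep(a,r)
    if r:break
p,q=lpose(140);r=movel(p,q,rate=15,threshold=30);rep(140,r);sleep(.3);rep('',0)
p,d=read_camera("wrist");cv2.imwrite("pics/w7.png",p[:,:,::-1])
```

```text
213 True 20.77 [0.8 8.  3. ] ang 209.03 180.3
 0 21.07 [-0.6  8.9  3.9] ang 209.03 180.3
202 False 21.56 [-0.5  0.3  0.2] ang 202.06 179.9
194 False 22.02 [ 0.4 -0.5 -0.1] ang 194.09 180.0
186 False 22.49 [-0.1  0.1  0.1] ang 186.09 180.0
178 False 22.96 [-0.5  1.  -0.2] ang 178.1 179.9
170 False 23.43 [ 0.4 -0.1  0. ] ang 170.1 179.9
162 False 23.89 [-0.  -0.3  0.5] ang 162.1 179.9
154 False 24.36 [-0.4  1.1  0.4] ang 154.09 179.8
150 False 24.67 [-0.7 -0.5  0.3] ang 150.08 179.9
148 False 25.13 [-0.5 -3.3  0.4] ang 148.0 180.0
147 False 25.44 [-0.4 -2.2  0.7] ang 146.96 180.0
146 False 25.75 [-0.8 -0.9  0.2] ang 145.96 180.0
145 False 26.06 [-1.1 -0.2  0.8] ang 144.96 180.1
144 False 26.37 [-1.9 -1.2  1.2] ang 143.96 180.1
143 False 26.68 [ -4.  -12.4   4.8] ang 143.35 180.1
142 True 26.88 [-0.5 -4.8  2.9] ang 143.47 180.4
140 True 27.28 [-2.1 -4.3  1. ] ang 143.51 180.7
 0 27.58 [-0.6 -3.7  2.3] ang 143.51 180.8
```

View pics/w6.png

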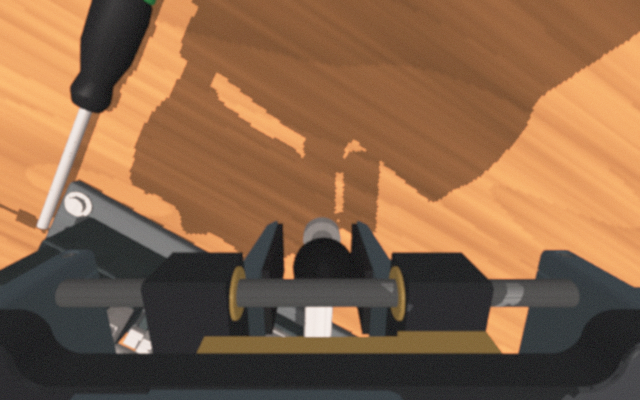

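View pics/w7.png

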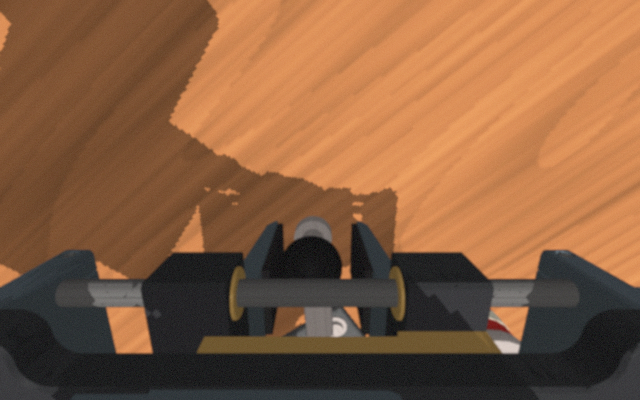

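Run:
```python
from h import *
p,q=lpose(144.3);movel(p,q,rate=20)
set_gripper(0.75)
print(movel(*lpose(144.3,200),rate=100,threshold=10))
move_ptp([216,586,214],quat(160*D))
s=sense();print(s["t"],np.round(s["ft_force"],1),np.round(s["ee_pos"],1))
p,d=read_camera("top");cv2.imwrite("pics/top8.png",p[:,:,::-1]);cv2.imwrite("pics/topcrop8.png",cv2.resize(p[155:295,225:430,::-1],None,fx=3.9,fy=3.9,interpolation=cv2.INTER_CUBIC))
p0=cv2.imread("pics/top0.png");dd=cv2.absdiff(p0,p[:,:,::-1].copy()).max(2)
cv2.imwrite("pics/diff8.png",np.clip(dd*3.,0,255))
```

```text
False
31.3833 [-0.3 -0.1  0.3] [216.9 585.3 214. ][ WARN:0@5.699] global loadsave.cpp:1063 imwrite_ Unsupported depth image for selected encoder is fallbacked to CV_8U.
```

View pics/topcrop8.png

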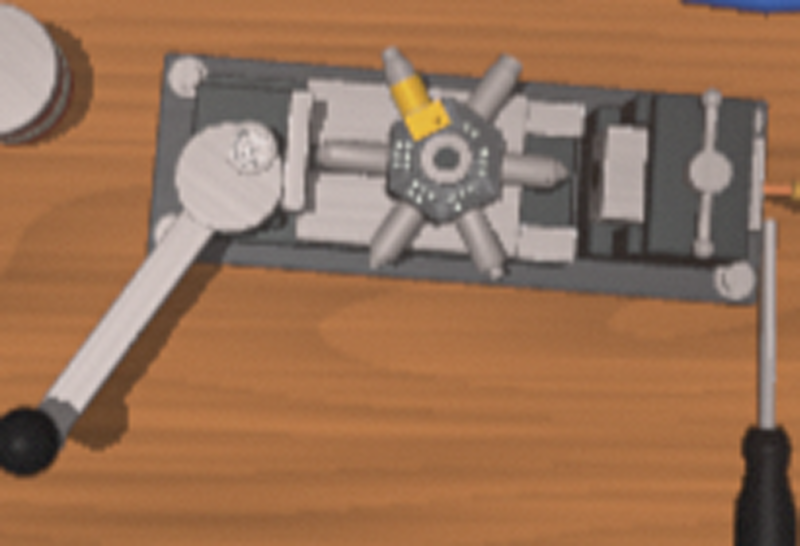

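View pics/diff8.png

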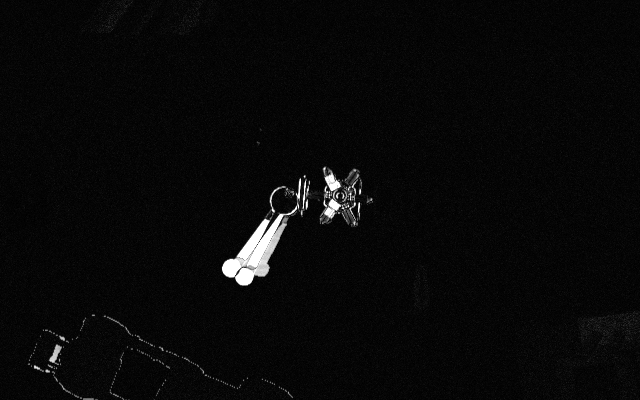

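Run:
```python
from h import *
k=pix2world("top",225+24.5/3.9-.4,155+440/3.9-.4,z=115);e=k[:2]-PIV
print(k,np.arctan2(e[1],e[0])/D,np.hypot(*e))
close_job()
```

```text
[438.72823696 194.80384073 115.        ] 144.5079954304889 179.65166254016344
the job is handed in; nothing more can be done
```

I turned the turret two clicks clockwise, so punch three faces the pipe. Then I swung the lever fully home and fully back, let go and moved the arm clear, and handed the job in at about 31 s of the 72 s allowed.

- **Punch:** the wrist and top pictures after indexing, and again in the final top picture, show the yellow punch one two clicks before the dies. That puts punch three at the die mouth, and it was lined up before the lever moved.
- **Lever:** I pushed until I felt a firm stop at both ends. The swing measured about 63.7° after allowing for the play in the gripper, against 63.0° nominal. The last picture puts the lever at 144.5°, against a computed back stop of 145.3°, a difference within measurement error.
- **Surroundings:** comparing the first and last top pictures shows that only the lever, the carriage and the turret changed. The screwdriver, pliers, spanner and tin did not move. The tool force was near zero at the end, with the arm clear of everything.

None of the checks failed.

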